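# Shut and lock the access panel of an instrument case

## Robot

A 6-joint arm with a two-finger parallel gripper is mounted at the origin on a cart in front of the work surface, level with it; the furniture and walls round the work are solid. World frame = base frame: x ahead of the robot, y to its left, z up, the work surface at z = 0. Lengths are in m, angles in rad, forces in N, time in s.
With the tool pointing down it reaches from about 0.35 to 0.8 m from the base axis. Payload 7.3 kg.
Tool frame: the origin (TCP) lies at the very end of the fingers, on their centre line; the grasp point (between the pads) lies 19 mm behind it; z points along the fingers, y is the line along which they close (so a half turn about z gives the same grasp; the last joint's range is limited). The gripper opens to 85 mm and grips with 20 to 120 N. Pads are 22 mm wide; open, the fingers measure 114 mm over their backs; the gripper's body (76 mm by 85 mm) begins 54 mm behind the grasp point. The pads swing forward as they close: fully open they stand 13 mm farther back than shut.
Start: joints at [1.112, 0.342, 1.524, -0, 1.275, -0.146], TCP at [0.162, 0.5, 0.231] pointing down, gripper open.
Joint ranges: [-2.53, 2.53], [-0.77, 2.02], [0.04, 2.7], [-1, 4.14], [0.28, 2.66], [-3.11, 3.11]. Speed limits (rad/s): [2.57, 2.57, 3.14, 3.14, 3.14, 3.14].

## Interface

Orientations are given as [roll, pitch, yaw] about the fixed x, y, z axes, in that order (R = Rz(yaw) Ry(pitch) Rx(roll)).
In Python, from plant import status, optics, env gives the robot as it stands.
- The arm moves only by the tool send_rows, never from a script. Its argument "steps" is a list of rows, each a list of 6 numbers: the shift along the tool's x, y, z in cm, then the turn, a rotation vector about the tool's x, y, z in degrees. A call has exactly 5 rows; each row shifts and turns the commanded pose from where the row before left it, along the tool's axes as they then stand; what a row does not reach is not made up. A row lasts 1/12 s, in which the tool goes at most 41.7 mm and 7.16 degrees, less where a joint would pass 70% of its speed; a pose out of reach is approached as far as the arm can. A call with a gripper value outside its range is refused whole. "claw" is the gripper command: -1 is shut, 1 is fully open, values between are in proportion, set as the call begins (left out, the last holds). The fingers move at their own pace and stop on an object; "grip_force" is the grip in N (left out, the last holds). Time passes only in rows, so rows that do not move let the fingers close, or fill a call up. It gives the time, the measured TCP pose, the force, the opening and the grip force at its end, in the units of the state.
- status.observe(): the state, without advancing time (a new reading comes with each control period).
- optics.read_camera(name): name is "scene" or "top"; returns a dict with "pixels" (480x640x3 uint8, red, green, blue), "z_map" (480x640 float32, m along the optical axis (not along the pixel's ray), 0 where there is no reading), "fx", "fy", "cx", "cy" (pixels), "dist" ([k1, k2, p1, p2, k3] as OpenCV has them; the pictures are not rectified), "pose" (4x4, takes a point from camera to world coordinates). Camera axes: x right, y down, z forward; pixel columns grow to the right and rows downward; lengths in m; the calibration is good to about 2 mm. A picture is of the moment at which its call begins.
- env.finish_job(): hands the job in; it is judged then, once.
The state is a dict: "time_s": time; "joints": joint angles; "qvel": joint speeds; "joint_torque": joint torques, N m; "ee_pos": TCP position; "ee_rot": TCP orientation; "ft_force": force on the tool from outside, world axes, zero at the start; "moment": the same for the moment, N m; "grip_width": opening from 0.0 (shut) to 1.0 (fully open); "grasp_force": force on a finger pad.
Only numpy, scipy, OpenCV 4.12 (cv2) and the standard library are available. Lean on these libraries where they do the work, as an engineer would, in place of code of your own. Each camera call takes 0.05 s, during which the arm holds its last target. There are 200 camera calls.

## Task

The access panel on top of the white instrument case stands ajar. Push it down fully shut with your fingertips, then set a fingertip in the slot of the round quarter-turn fastener and turn it clockwise (seen from above) to its stop, so that the panel locks, and take your hand away. Grasp and lift nothing, do not lift the panel further open, and leave the dropper bottle, the cork and the petri dish beside the case where they are.

Things in the scene. Friction and masses are not known exactly. Their poses are not given: they have to be found in the camera images.
- case: white instrument case fixed to the bench, 230 (x) x 260 (y) x 100 mm high, open on top under the panel. Origin: centre of its underside; z up; its front faces its own -x (to the robot), +y is its left. The panel's hinge line runs along y at x = +110, z = 100 mm. A keeper lip on the front wall holds the fastener's tongue when locked.
- panel (a joint): angle in rad of the hinged aluminium access panel (220 mm from hinge to front edge, 258 wide, 6 thick): 0 fully shut and flat on a hard stop (top face 106 mm above the bench), growing as its front edge rises; starts at 0.22 to 0.45. A friction hinge keeps it where it is left; 2 to 5 N down near the front edge shuts it. It carries the fastener.
- panel_push (a point): point on the panel's top face, on the bare flat area left of the fastener, 185 mm from the hinge line and 75 mm left of the middle: a good place to push. It moves with the panel; z points out of the face. With the panel shut it lies at x = -75, y = +75, z = 106 mm in the case's frame.
- fastener (a joint): angle in rad of the quarter-turn fastener: 0 open (slot left to right; starts 0 to 0.25), growing clockwise from above, pi/2 = locked at its hard stop (slot front to back, in line with two index bars). Stays where left; takes about 0.12 Nm (4 N at 30 mm). Its hidden tongue meets the keeper at about 0.85 and passes below it only if the panel is shut; a light press in the slot keeps it shut.
- slot (a point): centre of the slot's floor, on the turning axis (z, out of the panel). Metal disc, 93 mm across, in a black collar (111 mm outside, 19 mm proud of the panel); slot along this frame's y across the disc, 36 wide, 93 long, 15.5 mm deep, ended by the collar. Panel shut: floor 109.5 mm above the bench, axis at x = -40, y = -30 mm in the case's frame. Lead shut fingers round, or twist two set apart.
- dropper_bottle: bystander: small brown dropper bottle, 33 mm across, 79 mm high, standing loose beside the case. Origin: centre of its underside.
- cork: bystander: loose cork stopper, 27 mm across, 26 mm high, standing beside the case. Origin: centre of its underside.
- petri_dish: bystander: loose open glass petri dish, 78 mm across, 15 mm high, on the bench beside the case on its right. Origin: centre of its underside.

How it is judged:
By the outcome, as a careful person would: the job done as asked, in the order asked, and still so for the second after the job is handed in, with the robot touching nothing.
It also fails if it takes over 45 s, if anything falls off the work surface, if the arm or the gripper's body presses on something with over 40 N, if the wrist force passes 120 N, or if a joint passes its speed limit or range.

## Working session

There is one attempt and no reset: what is moved stays moved. The work goes in short steps, Python scripts to look and compute and a tool call to move; the robot and the scene stay as the last step left them, time stands still between calls to the robot, and variables do not carry over. Pictures are saved under pics/ and viewed, at most 10 in all, crops included, and the job is handed in when it is done.

Besides the shell and the picture viewer there is one more tool, called after "Emit:" by a JSON object that holds its "name" and its "arguments", one argument or row to a line. send_rows: Moves the arm, as the interface text tells. Its arguments: {"type":"object","properties":{"steps":{"type":"array","items":{"type":"array","items":{"type":"number"}}},"claw":{"type":"number"},"grip_force":{"type":"number"}},"required":["steps"]}

```bash
mkdir -p pics; ls; python3 - <<'E'
from plant import status, optics
import cv2,numpy as np,pickle
print(status.observe())
for n in("scene","top"):
    r=optics.read_camera(n); pickle.dump(r,open(n+'0.pkl','wb'))
    cv2.imwrite(f'pics/{n}0.png',r['pixels'][:,:,::-1]); print(n,r['fx'],r['cx'],r['dist'],r['pose'])
E
```

```text
pics
{'time_s': 0.0, 'joints': array([ 1.11199261e+00,  3.42732040e-01,  1.52501439e+00,  3.22087247e-05,
        1.27537765e+00, -1.46009731e-01]), 'qvel': array([-0.00058338,  0.00156935,  0.00044847,  0.0003742 , -0.00043537,
       -0.0009017 ]), 'joint_torque': array([-4.25492253e-04, -4.33677793e+01, -2.46007919e+01, -2.79975238e-04,
        7.88430800e-03, -5.05956143e-05]), 'ee_pos': array([0.16135129, 0.49917933, 0.23062203]), 'ee_rot': array([-3.14008200e+00, -2.53280602e-04,  2.82878907e+00]), 'ft_force': array([ 0.53817587, -0.13241014, -0.3241507 ]), 'moment': array([0.03518469, 0.02723501, 0.05185636]), 'grasp_force': 0.0, 'grip_width': 0.9985892414158648}
scene 580.3561909840439 315.36888256711364 [-0.09788607  0.          0.          0.          0.        ] [[ 0.8534226  -0.30699991  0.42121363  0.03320729]
 [-0.52119762 -0.510068    0.68423948 -0.82311012]
 [ 0.00478613 -0.80348098 -0.59531119  0.78909406]
 [ 0.          0.          0.          1.        ]]
top 547.7915794845403 319.2190603725362 [-0.12646243  0.          0.          0.          0.        ] [[ 0.14337838 -0.96557348  0.21704953  0.33017893]
 [-0.98964901 -0.1412417   0.02540909 -0.05479753]
 [ 0.0061221  -0.21844597 -0.97582984  1.04614003]
 [ 0.          0.          0.          1.        ]]
```

View pics/scene0.png

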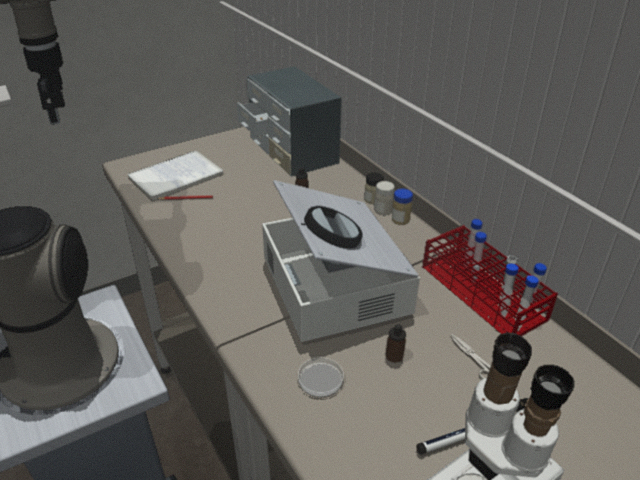

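View pics/top0.png

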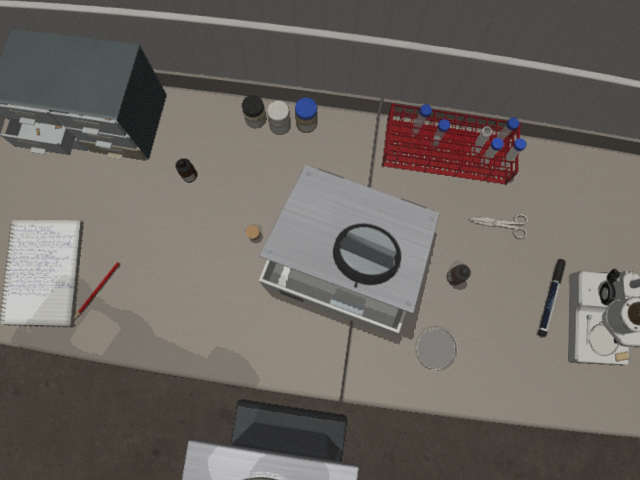

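The scene view shows the case with the panel ajar, hinge at the far side and the fastener disc around (333,227). In the top view the panel corners are near (306,170), (438,209), (415,305) and (267,253), with the disc at (367,253). The bottle is at (459,273), the dish at (436,348) and the cork at (253,232). I'll enlarge both views to read the corners.

```bash
python3 - <<'E'
import cv2,pickle,numpy as np
t=pickle.load(open('top0.pkl','rb'))['pixels'][155:345,245:455,::-1]
s=pickle.load(open('scene0.pkl','rb'))['pixels'][170:350,250:430,::-1]
f=lambda a:cv2.convertScaleAbs(cv2.resize(a,None,fx=3,fy=3,interpolation=cv2.INTER_CUBIC),alpha=1.3)
cv2.imwrite('pics/tc.png',f(t)); cv2.imwrite('pics/sc.png',f(s))
E
```

```text
(no output)
```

View pics/tc.png

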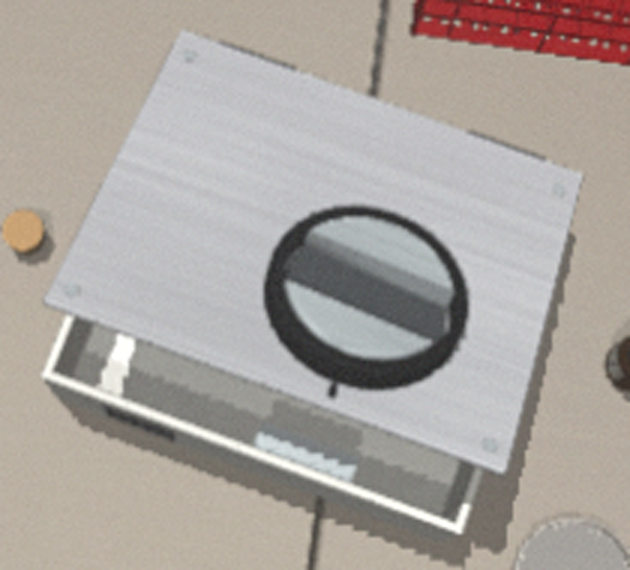

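View pics/sc.png

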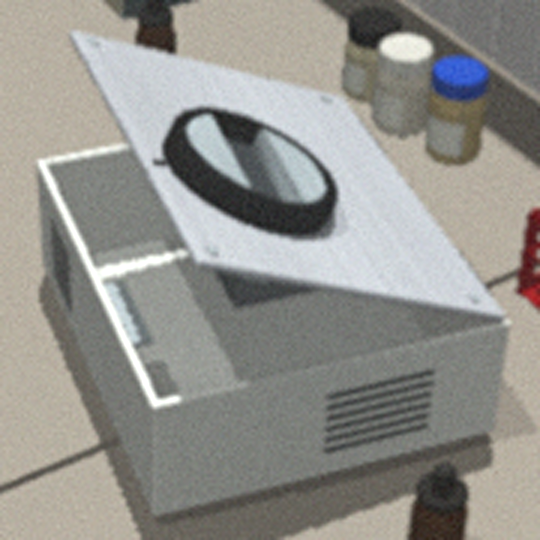

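The crops give clear panel and case corners. Top crop: panel (183,31), (582,173), (503,471), (44,301); case front (43,377), (463,533). Next is a pose fit.

```bash
cat > geo.py <<'E'
import numpy as np,cv2,pickle
def K(r): return np.array([[r['fx'],0,r['cx']],[0,r['fy'],r['cy']],[0,0,1.]])
def proj(r,P):
    Ti=np.linalg.inv(r['pose']); rv=cv2.Rodrigues(Ti[:3,:3])[0]
    return cv2.projectPoints(np.asarray(P,float).reshape(-1,1,3),rv,Ti[:3,3],K(r),np.array(r['dist'],float))[0][:,0]
def pix2w(r,u,v,d=None,z=None):
    n=cv2.undistortPoints(np.array([[[u,v]]],float),K(r),np.array(r['dist'],float))[0,0]
    ray=r['pose'][:3,:3]@np.array([n[0],n[1],1]); o=r['pose'][:3,3]
    if z is not None: d=(z-o[2])/ray[2]
    return o+d*ray
def case2w(p,P):
    c,s=np.cos(p[2]),np.sin(p[2]); P=np.atleast_2d(P)
    return np.c_[p[0]+c*P[:,0]-s*P[:,1],p[1]+s*P[:,0]+c*P[:,1],P[:,2]]
def panel(a,Q): # Q: r from hinge, y, h above underside
    Q=np.atleast_2d(Q); r,y,h=Q.T
    return np.c_[.11-r*np.cos(a)+h*np.sin(a),y,.1+r*np.sin(a)+h*np.cos(a)]
def load(): return [pickle.load(open(n+'0.pkl','rb')) for n in('top','scene')]
E
python3 - <<'E'
from geo import *
from scipy.optimize import least_squares
t,s=load()
tp=(np.array([[183,31],[582,173],[503,471],[44,301],[43,377],[463,533]])+.5)/3-.5+[245,155]
sp=(np.array([[342,98],[503,319],[196,264],[71,32],[39,160],[155,407],[152,516]])+.5)/3-.5+[250,170]
def pts(p):
    a=case2w(p,panel(p[3],[[0,.129,.006],[0,-.129,.006],[.22,-.129,.006],[.22,.129,.006]]))
    return np.r_[a,case2w(p,[[-.115,.13,.1],[-.115,-.13,.1],[-.115,-.13,0]])]
f=lambda p:np.r_[proj(t,pts(p)[:6])-tp,proj(s,pts(p))-sp].ravel()
o=least_squares(f,[.55,0,-.2,.3],loss='soft_l1',f_scale=1.5); p=o.x
print(p,f(p).reshape(-1,2).round(1).tolist())
np.save('p.npy',p)
# depth check of panel pts
for q in ([.185,.075,.006],[.1,.09,.006],[.03,0,.006]):
    w=case2w(p,panel(p[3],q))[0]
    for r in (t,s):
        u,v=proj(r,w)[0]; d=np.median(r['z_map'][int(v)-1:int(v)+3,int(u)-1:int(u)+3]); print(w.round(4),pix2w(r,u,v,d).round(4))
for ang in (0,.1,.2,.25):
    P=[]
    for x in(-.018,.018):
        for y in(-.0465,.0465):
            # clockwise from above by ang
            X=x*np.cos(ang)+y*np.sin(ang); Y=-x*np.sin(ang)+y*np.cos(ang)
            P.append([.15-X,-.03+Y,.0095])
    print(ang,((proj(t,case2w(p,panel(p[3],P)))-[245,155])*3+1).round(0).tolist())
for n,r,u,v,z in(('bottle',t,459,273,.079),('dish',t,436,348,.01),('cork',t,253,232,.026)): 
    w=pix2w(r,u,v,z=z);print(n,w, 'case frame', (w[0]-p[0])*np.cos(p[2])+(w[1]-p[1])*np.sin(p[2]),-(w[0]-p[0])*np.sin(p[2])+(w[1]-p[1])*np.cos(p[2]))
from plant import status
print('slot shut',case2w(p,[[-.04,-.03,.1095],[-.075,.075,.106]]), 'push now',case2w(p,panel(p[3],[.185,.075,.006])))
E
```

```text
[ 0.53597665 -0.08656197 -0.21800335  0.42784222] [[-0.5, -0.8], [0.8, 0.6], [0.5, 2.0], [-0.8, 0.8], [-1.2, 0.1], [-0.5, 1.3], [1.1, -1.2], [2.3, -1.4], [1.1, -0.2], [0.3, -0.4], [-0.2, -0.8], [-0.3, -0.5], [1.2, 3.1]]
[ 0.4977 -0.0013  0.1822] [ 0.4967 -0.0016  0.1872]
[ 0.4977 -0.0013  0.1822] [ 0.4959 -0.0044  0.1845]
[ 0.5764 -0.0033  0.147 ] [ 0.5758 -0.0035  0.1494]
[ 0.5764 -0.0033  0.147 ] [ 0.5753 -0.005   0.1483]
[ 0.6192 -0.105   0.1179] [ 0.6192 -0.105   0.1178]
[ 0.6192 -0.105   0.1179] [ 0.6193 -0.1049  0.1178]
0 [[436.0, 360.0], [273.0, 300.0], [452.0, 309.0], [292.0, 250.0]]
0.1 [[430.0, 365.0], [273.0, 292.0], [452.0, 317.0], [298.0, 245.0]]
0.2 [[424.0, 370.0], [274.0, 285.0], [452.0, 324.0], [305.0, 241.0]]
0.25 [[420.0, 372.0], [274.0, 281.0], [451.0, 328.0], [308.0, 239.0]]
bottle [ 0.51955462 -0.28801639  0.079     ] case frame 0.027537353547661365 -0.20023800877149187
dish [ 0.38475143 -0.27488975  0.01      ] case frame -0.1069142484385735 -0.21657738791287515
cork [0.55227124 0.09927112 0.026     ] case frame -0.024283186384519737 0.18495884993797176
slot shut [[ 0.49043498 -0.10720068  0.1095    ]
 [ 0.47897286  0.00288393  0.106     ]] push now [[ 0.49768402 -0.00126104  0.18221725]]
```

The pose fits well, and the tool yaw is already nearly in line with the slot. I'll shut the fingers and travel at the current height to above the push point.

Emit:
{"name": "send_rows", "arguments": {
  "steps": [
    [-1.2,-1.0,-0.5,0,0,0],
    [-2.3,-1.9,-0.5,0,0,0],
    [-2.6,-2.1,-0.5,0,0,0],
    [-2.6,-2.1,-0.5,0,0,0],
    [-2.6,-2.1,0,0,0,0]
  ],
  "claw": -1,
  "grip_force": 30
}}

```text
time_s: 0.52
ee_pos: [0.2413, 0.3762, 0.2518]
ee_rot: [3.141, 0.0, 2.83]
ft_force: [1.3, 0.3, 0.0]
grip_width: 0.3
grasp_force: 0.0
```

Emit:
{"name": "send_rows", "arguments": {
  "steps": [
    [-2.6,-2.1,0,0,0,0],
    [-2.6,-2.1,0,0,0,0],
    [-2.6,-2.1,0,0,0,0],
    [-2.6,-2.1,0,0,0,0],
    [-2.6,-2.1,0,0,0,0]
  ]
}}

```text
time_s: 0.93
ee_pos: [0.3325, 0.2358, 0.2512]
ee_rot: [-3.141, -0.0, 2.829]
ft_force: [0.8, 0.4, 0.2]
grip_width: 0.002
grasp_force: 0.0
```

Emit:
{"name": "send_rows", "arguments": {
  "steps": [
    [-2.6,-2.1,0,0,0,0],
    [-2.6,-2.1,0,0,0,0],
    [-2.6,-2.1,0,0,0,0],
    [-2.6,-2.1,0,0,0,0],
    [-2.6,-2.1,0,0,0,0]
  ]
}}

```text
time_s: 1.35
ee_pos: [0.4239, 0.0958, 0.2511]
ee_rot: [3.142, -0.0, 2.829]
ft_force: [-0.0, 0.4, 0.2]
grip_width: 0.002
grasp_force: 0.0
```

Emit:
{"name": "send_rows", "arguments": {
  "steps": [
    [-2.4,-2.0,0,0,0,0],
    [-1.6,-1.2,0,0,0,0],
    [-0.8,-0.6,0,0,0,0],
    [0,0,0,0,0,0],
    [0,0,0,0,0,0]
  ]
}}

```text
time_s: 1.77
ee_pos: [0.457, 0.0469, 0.2509]
ee_rot: [3.141, -0.001, 2.828]
ft_force: [-0.6, 0.1, 1.2]
grip_width: 0.002
grasp_force: 0.0
```

Emit:
{"name": "send_rows", "arguments": {
  "steps": [
    [-1.6,-1.2,0,0,0,0],
    [-2.0,-1.4,0,0,0,0],
    [-1.2,-0.8,1.0,0,0,0],
    [0,0,2.0,0,0,0],
    [0,0,1.5,0,0,0]
  ]
}}

```text
time_s: 2.18
ee_pos: [0.4922, -0.0, 0.2047]
ee_rot: [3.141, -0.001, 2.829]
ft_force: [0.2, -0.4, -0.6]
grip_width: 0.001
grasp_force: 0.0
```

Emit:
{"name": "send_rows", "arguments": {
  "steps": [
    [0,0,1.0,0,0,0],
    [0,0,1.0,0,0,0],
    [0.2,0,1.0,0,0,0],
    [0.2,0,1.0,0,0,0],
    [0.2,0,1.0,0,0,0]
  ]
}}

```text
time_s: 2.6
ee_pos: [0.486, 0.0026, 0.1553]
ee_rot: [3.141, -0.001, 2.83]
ft_force: [-0.2, 1.1, 1.3]
grip_width: -0.0
grasp_force: 0.6
```

Emit:
{"name": "send_rows", "arguments": {
  "steps": [
    [0.2,0,1.0,0,0,0],
    [0.2,0,1.0,0,0,0],
    [0.1,0,1.0,0,0,0],
    [0.1,0,1.0,0,0,0],
    [0,0,0.5,0,0,0]
  ]
}}

```text
time_s: 3.02
ee_pos: [0.4797, 0.0044, 0.1098]
ee_rot: [-3.142, -0.003, 2.83]
ft_force: [-0.5, 0.6, 1.0]
grip_width: 0.003
grasp_force: 0.4
```

Emit:
{"name": "send_rows", "arguments": {
  "steps": [
    [0,0,0.2,0,0,0],
    [0,0,0.2,0,0,0],
    [0,0,0.1,0,0,0],
    [0,0,0,0,0,0],
    [0,0,0,0,0,0]
  ]
}}

```text
time_s: 3.43
ee_pos: [0.4816, 0.0031, 0.1066]
ee_rot: [3.141, 0.001, 2.829]
ft_force: [0.6, -0.2, -1.0]
grip_width: 0.004
grasp_force: 0.0
```

Emit:
{"name": "send_rows", "arguments": {
  "steps": [
    [0,0,0.1,0,0,0],
    [0,0,0.1,0,0,0],
    [0,0,0.1,0,0,0],
    [0,0,0,0,0,0],
    [0,0,0,0,0,0]
  ]
}}

```text
time_s: 3.85
ee_pos: [0.4817, 0.003, 0.1058]
ee_rot: [3.141, 0.002, 2.829]
ft_force: [-7.7, 0.9, 22.8]
grip_width: -0.001
grasp_force: 11.4
```

```bash
python3 - <<'E'
from plant import status, optics
import cv2,numpy as np,pickle
o=status.observe();print(o['ee_pos'],o['ft_force'])
ims=[]
for n,(a,b,c,d) in(("scene",(170,350,240,440)),("top",(155,345,245,455))):
    r=optics.read_camera(n); pickle.dump(r,open(n+'1.pkl','wb'))
    ims.append(cv2.resize(r['pixels'][a:b,c:d,::-1],(400,360),interpolation=cv2.INTER_CUBIC))
cv2.imwrite('pics/b1.png',cv2.convertScaleAbs(np.hstack(ims),alpha=1.3))
E
```

```text
[0.48174628 0.0030327  0.10581943] [-7.65767762  0.93183451 22.75603484]
```

View pics/b1.png

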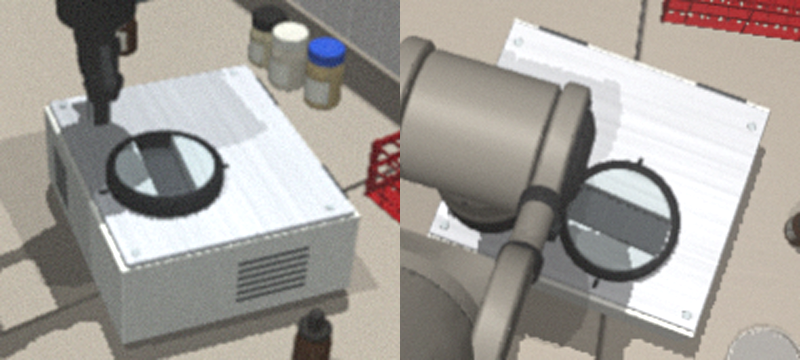

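The panel is flat and shut, and contact is confirmed (23 N at z = 105.8 mm). The disc sits at about (620,220) in the right crop, with its slot roughly left to right. I'll lift slightly and measure the disc centre and slot angle from this picture.

Emit:
{"name": "send_rows", "arguments": {
  "steps": [
    [0,0,-0.5,0,0,0],
    [0,0,-1.5,0,0,0],
    [0,0,-2.0,0,0,0],
    [0,0,-1.0,0,0,0],
    [0,0,0,0,0,0]
  ],
  "claw": 0
}}

```text
time_s: 4.37
ee_pos: [0.4828, 0.0028, 0.1556]
ee_rot: [3.141, 0.005, 2.829]
ft_force: [1.4, 0.6, 0.0]
grip_width: 0.501
grasp_force: 0.0
```

```bash
python3 - <<'E'
from geo import *
from scipy.optimize import differential_evolution
p=np.load('p.npy'); 
from scipy.ndimage import map_coordinates
th=np.linspace(0,2*np.pi,180,endpoint=False)
for n in('top1','scene1'):
    r=pickle.load(open(n+'.pkl','rb')); g=cv2.cvtColor(r['pixels'],cv2.COLOR_RGB2GRAY).astype(float)
    def samp(P):
        q=proj(r,case2w(p,P)); return map_coordinates(g,[q[:,1],q[:,0]],order=1)
    def ring(R,c,h): return samp(np.c_[c[0]+R*np.cos(th),c[1]+R*np.sin(th),np.full(180,h)])
    # centre: collar ring top
    best=min((np.mean(ring(.0495,(x,y),.125))+np.mean(ring(.0525,(x,y),.125)),x,y) for x in np.arange(-.05,-.029,.001) for y in np.arange(-.04,-.019,.001))
    c=best[1:]; print(n,'centre',c,'world',case2w(p,[[*c,.1095]]))
    yy=np.linspace(-.038,.038,77)
    for f in np.arange(-.1,.4,.05):
        e=[]
        for side in(-1,1):
            l=lambda x:samp(np.c_[c[0]+x*np.cos(f)+yy*np.sin(f),c[1]-x*np.sin(f)+yy*np.cos(f),np.full(77,.125)])
            e.append(max(np.mean(l(side*(k+.002))-l(side*(k-.002))) for k in np.arange(.014,.023,.001)))
        print(f.round(2),np.round(e,1))
E
python3 -c "
from plant import status;o=status.observe();print(o['ee_pos'],o['ee_rot'],o['grip_width'],o['ft_force'])"
```

```text
top1 centre (np.float64(-0.040999999999999995), np.float64(-0.029999999999999992)) world [[ 0.48945865 -0.1069844   0.1095    ]]
-0.1 [26.4 33.4]
-0.05 [26.5 48. ]
0.0 [31.9 72.7]
0.05 [56.7 89.2]
0.1 [55.7 81.3]
0.15 [34.1 57.6]
0.2 [19.8 37.4]
0.25 [12.7 27.1]
0.3 [ 7.6 21.4]
0.35 [ 4.6 17.5]
scene1 centre (np.float64(-0.043), np.float64(-0.034999999999999996)) world [[ 0.48642459 -0.11143349  0.1095    ]]
-0.1 [24.  35.5]
-0.05 [22.7 49.5]
0.0 [36.6 67.1]
0.05 [55.8 77.3]
0.1 [53.1 70. ]
0.15 [33.3 52.3]
0.2 [23.2 37.6]
0.25 [18.9 28.6]
0.3 [12.6 22.7]
0.35 [ 6.4 18.9]
[0.48276084 0.00281936 0.15556167] [3.14071015 0.00490477 2.82872016] 0.5009201111345869 [1.40096235 0.56101221 0.04691149]
```

Emit:
{"name": "send_rows", "arguments": {
  "steps": [
    [-0.7,-1.7,0,0,0,0],
    [-1.1,-2.8,0,0,0,0],
    [-1.1,-2.8,0,0,0,0],
    [-0.8,-2.1,0,0,0,0],
    [-0.3,-0.9,0,0,0,0]
  ]
}}

```text
time_s: 4.78
ee_pos: [0.4876, -0.1098, 0.1525]
ee_rot: [-3.141, -0.0, 2.827]
ft_force: [0.3, 0.0, -0.1]
grip_width: 0.503
grasp_force: 0.0
```

Emit:
{"name": "send_rows", "arguments": {
  "steps": [
    [0,0,0,0,0,0],
    [0,0,0.7,0,0,0],
    [0,0,0.7,0,0,0],
    [0,0,0,0,0,0],
    [0,0,0,0,0,0]
  ]
}}

```text
time_s: 5.2
ee_pos: [0.4871, -0.106, 0.1385]
ee_rot: [3.141, -0.002, 2.83]
ft_force: [0.3, 0.4, -0.5]
grip_width: 0.498
grasp_force: 0.0
```

```bash
python3 - <<'E'
from plant import status, optics
import cv2,numpy as np,pickle
o=status.observe();print(o['ee_pos'],o['ee_rot'],o['ft_force'])
ims=[]
for n,(a,b,c,d) in(("scene",(170,290,250,380)),("top",(195,315,310,440))):
    r=optics.read_camera(n); pickle.dump(r,open(n+'2.pkl','wb'))
    ims.append(cv2.resize(r['pixels'][a:b,c:d,::-1],(400,370),interpolation=cv2.INTER_CUBIC))
cv2.imwrite('pics/b2.png',cv2.convertScaleAbs(np.hstack(ims),alpha=1.5))
E
```

```text
[ 0.48713616 -0.10598598  0.13847517] [ 3.14126230e+00 -1.92545576e-03  2.83025756e+00] [ 0.25606598  0.37354474 -0.45025409]
```

View pics/b2.png

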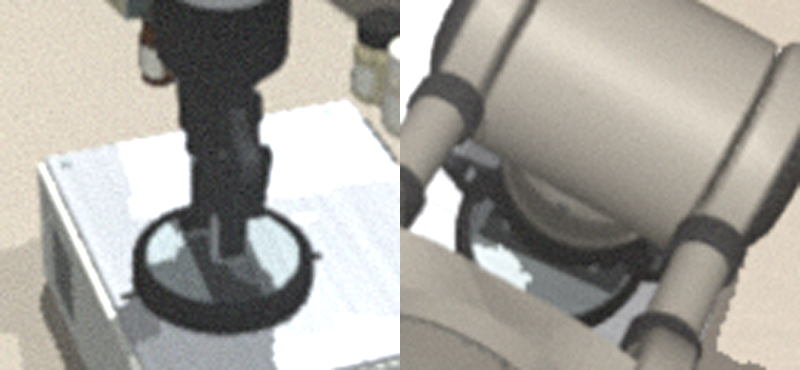

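The fingers hang over the disc in line with the slot (tips at about (225,240) in the left crop). I'll correct by about 3 mm and go down into the slot.

Emit:
{"name": "send_rows", "arguments": {
  "steps": [
    [-0.25,-0.1,0,0,0,0],
    [0,0,0.6,0,0,0],
    [0,0,0.6,0,0,0],
    [0,0,0.6,0,0,0],
    [0,0,0,0,0,0]
  ]
}}

```text
time_s: 5.72
ee_pos: [0.4888, -0.1086, 0.1197]
ee_rot: [3.141, -0.003, 2.829]
ft_force: [-0.2, -0.4, -0.2]
grip_width: 0.503
grasp_force: 0.0
```

Emit:
{"name": "send_rows", "arguments": {
  "steps": [
    [0,0,0.3,0,0,0],
    [0,0,0.3,0,0,0],
    [0,0,0.2,0,0,0],
    [0,0,0,0,0,0],
    [0,0,0,0,0,0]
  ]
}}

```text
time_s: 6.13
ee_pos: [0.4897, -0.1089, 0.1132]
ee_rot: [3.141, -0.0, 2.829]
ft_force: [0.5, -0.6, -0.2]
grip_width: 0.502
grasp_force: 0.0
```

Emit:
{"name": "send_rows", "arguments": {
  "steps": [
    [0,0,0.2,0,0,0],
    [0,0,0.2,0,0,0],
    [0,0,0.2,0,0,0],
    [0,0,0,0,0,0],
    [0,0,0,0,0,0]
  ]
}}

```text
time_s: 6.55
ee_pos: [0.4898, -0.109, 0.1076]
ee_rot: [3.142, 0.0, 2.829]
ft_force: [-2.0, 0.3, 3.7]
grip_width: 0.504
grasp_force: 2.2
```

The fingers are on the slot floor with a light press of about 4 N. Next I twist clockwise, which is +z in the tool frame.

Emit:
{"name": "send_rows", "arguments": {
  "steps": [
    [0,0,0.02,0,0,4],
    [0,0,0,0,0,4],
    [0,0,0,0,0,4],
    [0,0,0,0,0,4],
    [0,0,0,0,0,4]
  ]
}}

```text
time_s: 6.97
ee_pos: [0.4899, -0.1091, 0.1076]
ee_rot: [3.141, 0.001, 2.477]
ft_force: [-1.3, 0.4, 6.8]
grip_width: 0.498
grasp_force: 4.0
```

Emit:
{"name": "send_rows", "arguments": {
  "steps": [
    [0,0,0,0,0,4],
    [0,0,0,0,0,4],
    [0,0,0,0,0,4],
    [0,0,0,0,0,4],
    [0,0,0,0,0,4]
  ]
}}

```text
time_s: 7.38
ee_pos: [0.4891, -0.1088, 0.1075]
ee_rot: [-3.141, -0.001, 2.128]
ft_force: [-5.2, 2.1, 9.1]
grip_width: 0.502
grasp_force: 5.2
```

Emit:
{"name": "send_rows", "arguments": {
  "steps": [
    [0,0,0,0,0,4],
    [0,0,0,0,0,4],
    [0,0,0,0,0,4],
    [0,0,0,0,0,4],
    [0,0,0,0,0,4]
  ]
}}

```text
time_s: 7.8
ee_pos: [0.4885, -0.1082, 0.1075]
ee_rot: [-3.139, -0.002, 1.779]
ft_force: [-6.9, 2.9, 11.1]
grip_width: 0.496
grasp_force: 6.2
```

Emit:
{"name": "send_rows", "arguments": {
  "steps": [
    [0,0,0,0,0,4],
    [0,0,0,0,0,4],
    [0,0,0,0,0,4],
    [0,0,0,0,0,4],
    [0,0,0,0,0,0]
  ]
}}

```text
time_s: 8.22
ee_pos: [0.4881, -0.1077, 0.1075]
ee_rot: [-3.138, -0.002, 1.499]
ft_force: [-7.9, 4.3, 11.3]
grip_width: 0.496
grasp_force: 6.4
```

```bash
python3 -c "
from plant import status;o=status.observe();print(o['ee_pos'],o['ee_rot'],o['moment'],o['ft_force'],o['joints'])"
```

```text
[ 0.48813208 -0.1077427   0.1075112 ] [-3.13835109e+00 -1.72701114e-03  1.49907259e+00] [0.69974111 1.13776348 0.00839352] [-7.9337459   4.25257311 11.31458136] [-3.71119345e-01  4.38356929e-01  1.75892686e+00  8.54591305e-04
  9.47915771e-01 -2.99898211e-01]
```

Emit:
{"name": "send_rows", "arguments": {
  "steps": [
    [0,0,0,0,0,3],
    [0,0,0,0,0,3],
    [0,0,0,0,0,3],
    [0,0,0,0,0,3],
    [0,0,0,0,0,3]
  ]
}}

```text
time_s: 8.63
ee_pos: [0.488, -0.1071, 0.1075]
ee_rot: [-3.137, -0.002, 1.238]
ft_force: [-6.8, 8.5, 12.6]
grip_width: 0.497
grasp_force: 7.4
```

```bash
python3 -c "
from plant import status;o=status.observe();print(o['ee_pos'],o['ee_rot'],o['moment'],o['ft_force'],o['joint_torque'])"
```

```text
[ 0.48796593 -0.10713638  0.10749445] [-3.13733203e+00 -1.70106463e-03  1.23836262e+00] [1.30065103 1.05825565 0.15243649] [-6.82260695  8.51721869 12.59677501] [ -3.45613606 -37.91674376 -21.6640842   -1.15797311  -2.87998304
  -0.67594076]
```

Emit:
{"name": "send_rows", "arguments": {
  "steps": [
    [0,0,0,0,0,2],
    [0,0,0,0,0,2],
    [0,0,0,0,0,2],
    [0,0,0,0,0,2],
    [0,0,0,0,0,0]
  ]
}}

```text
time_s: 9.05
ee_pos: [0.4882, -0.1068, 0.1075]
ee_rot: [-3.137, -0.002, 1.099]
ft_force: [-6.1, 9.5, 13.4]
grip_width: 0.503
grasp_force: 8.4
```

```bash
python3 -c "
from plant import status;o=status.observe();print(o['ee_pos'],o['ee_rot'],o['moment'],o['ft_force'],o['joint_torque'][5])"
```

```text
[ 0.48816029 -0.10681992  0.10751357] [-3.13734816e+00 -1.65114508e-03  1.09939915e+00] [1.39588601 0.98307569 0.02740421] [-6.14219598  9.49890781 13.41155562] 0.48902951180934906
```

Emit:
{"name": "send_rows", "arguments": {
  "steps": [
    [0,0,0,0,0,2],
    [0,0,0,0,0,2],
    [0,0,0,0,0,1],
    [0,0,0,0,0,0],
    [0,0,0,0,0,0]
  ]
}}

```text
time_s: 9.47
ee_pos: [0.4887, -0.1063, 0.1075]
ee_rot: [-3.138, -0.001, 1.02]
ft_force: [-5.1, 12.1, 11.3]
grip_width: 0.5
grasp_force: 40.3
```

```bash
python3 - <<'E'
from plant import status, optics
import cv2,numpy as np,pickle
o=status.observe();print(o['ee_pos'],o['ee_rot'],o['moment'],o['ft_force'],o['joint_torque'][5])
ims=[]
for n,(a,b,c,d) in(("scene",(170,290,250,380)),("top",(195,315,310,440))):
    r=optics.read_camera(n); pickle.dump(r,open(n+'3.pkl','wb'))
    ims.append(cv2.resize(r['pixels'][a:b,c:d,::-1],(400,370),interpolation=cv2.INTER_CUBIC))
cv2.imwrite('pics/b3.png',cv2.convertScaleAbs(np.hstack(ims),alpha=1.5))
E
```

```text
[ 0.48871372 -0.10629651  0.10752899] [-3.13821224e+00 -1.01225052e-03  1.01971894e+00] [1.94811357 0.49818275 2.39295342] [-5.14497384 12.08509135 11.27126109] 2.4154841154813766
```

View pics/b3.png

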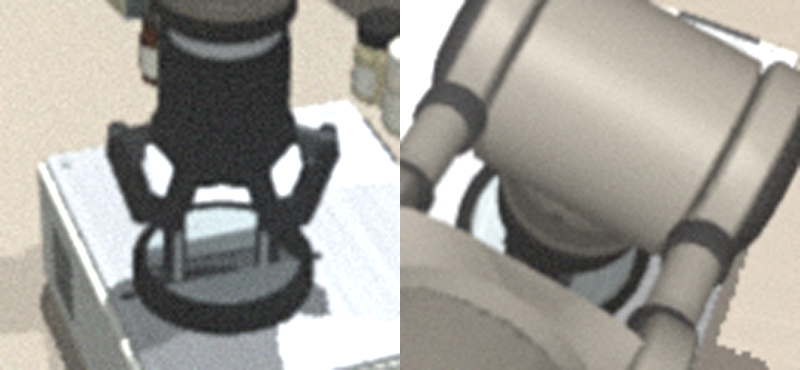

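The moment of 2.4 Nm shows the hard stop is reached, and the slot now lies front to back in line with the index bars (around (125,295) and (318,255) in the left crop). I'll back off within the slot's play and lift out.

Emit:
{"name": "send_rows", "arguments": {
  "steps": [
    [0,0,0,0,0,-4],
    [0,0,0,0,0,-4],
    [0,0,0,0,0,-4],
    [0,0,-0.1,0,0,-2],
    [0,0,0,0,0,0]
  ]
}}

```text
time_s: 9.98
ee_pos: [0.4898, -0.1089, 0.1081]
ee_rot: [3.141, -0.0, 1.259]
ft_force: [0.2, -0.3, 0.5]
grip_width: 0.498
grasp_force: 0.0
```

Emit:
{"name": "send_rows", "arguments": {
  "steps": [
    [0,0,-0.3,0,0,0],
    [0,0,-0.8,0,0,0],
    [0,0,-1.0,0,0,0],
    [0,0,-1.5,0,0,0],
    [0,0,-2.0,0,0,0]
  ]
}}

```text
time_s: 10.4
ee_pos: [0.4892, -0.1088, 0.1646]
ee_rot: [-3.14, -0.0, 1.257]
ft_force: [-0.2, -0.1, 0.5]
grip_width: 0.502
grasp_force: 0.0
```

Emit:
{"name": "send_rows", "arguments": {
  "steps": [
    [0,0,-2.5,0,0,0],
    [0,0,-2.5,0,0,0],
    [0,0,-2.5,0,0,0],
    [0,0,-1.5,0,0,0],
    [0,0,-0.5,0,0,0]
  ]
}}

```text
time_s: 10.82
ee_pos: [0.4908, -0.1094, 0.2629]
ee_rot: [3.135, 0.0, 1.257]
ft_force: [-0.4, 0.9, 0.1]
grip_width: 0.498
grasp_force: 0.0
```

Emit:
{"name": "send_rows", "arguments": {
  "steps": [
    [2,0,0,0,0,0],
    [3,0,0,0,0,0],
    [3,0,0,0,0,0],
    [3,0,0,0,0,0],
    [3,0,0,0,0,0]
  ]
}}

```text
time_s: 11.23
ee_pos: [0.5327, 0.0255, 0.2589]
ee_rot: [-3.141, 0.0, 1.257]
ft_force: [1.1, -1.0, 0.2]
grip_width: 0.507
grasp_force: 0.0
```

Emit:
{"name": "send_rows", "arguments": {
  "steps": [
    [3,0,0,0,0,0],
    [3,0,0,0,0,0],
    [3,0,0,0,0,0],
    [2,0,0,0,0,0],
    [0,0,0,0,0,0]
  ]
}}

```text
time_s: 11.65
ee_pos: [0.5668, 0.1324, 0.2583]
ee_rot: [-3.14, -0.001, 1.261]
ft_force: [-0.9, -0.5, 0.4]
grip_width: 0.501
grasp_force: 0.0
```

```bash
python3 - <<'E'
from plant import status, optics
import cv2,numpy as np,pickle
ims=[]
for n,(a,b,c,d) in(("scene",(170,410,230,470)),("top",(145,385,230,470))):
    r=optics.read_camera(n); pickle.dump(r,open(n+'4.pkl','wb'))
    ims.append(cv2.resize(r['pixels'][a:b,c:d,::-1],(400,400),interpolation=cv2.INTER_CUBIC))
cv2.imwrite('pics/b4.png',cv2.convertScaleAbs(np.hstack(ims),alpha=1.4))
E
```

```text
(no output)
```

View pics/b4.png

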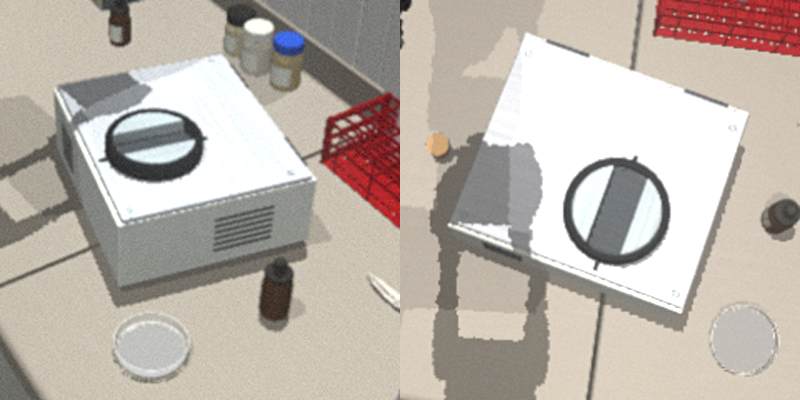

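The panel is shut and the slot lines up with the two index bars ((634,160) and (598,266) in the right crop). The bottle, dish and cork are where they were, and the hand is clear, so I'm handing in.

```bash
python3 -c "
from plant import env;print(env.finish_job())"
```

```text
the job is handed in; nothing more can be done
None
```

The panel is fully shut and the fastener is turned clockwise to its hard stop, with the slot in line with the index bars. The hand is clear, the bottle, cork and dish appear unmoved in the last picture, and the job was handed in at about 12 s.

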